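Close the scroll-rod drilling jig and hold it down

TASK

Close the drilling jig on the two scroll rods: pick up the wooden cover by its grip, lay it lengthwise along the jig over the rods, and slide it along the slot until the blind hole in its underside drops on to the hidden locating pin. Then press the cover straight down until the sprung bed is fully down, and finish like that, with the gripper still on the cover and holding it level and pressed down. Leave the jar, the paperweight and the screwdriver where they are.

Things in the scene. Friction and masses are not known exactly. Their poses are not given: they have to be found in the camera images.
- jig: drilling jig, screwed to the bench: wooden base 220 x 110 x 16 mm with a dark slot along its middle; origin at the centre of its underside, on the bench; x along its length and the slot, z up. Above it a sprung aluminium bed carries two dark wooden rods with brass ends
- jig_rods (a point): point midway between the two rods, at the jig's centre, at the height of the rods' highest line while the bed is up (47 mm above the bench); fixed to the jig, axes as the jig's. The rods lie along x, 18 mm thick, 240 mm long, their axes at y = -31 and +31 mm. The bed and rods are level
- jig_slot (a point): centre of the slot, 56 mm above the bench, fixed to the jig, axes as the jig's. At this height is the top of the upright steel locating pin: 12 mm diameter, flat-topped, 1 mm bevel, 9 mm higher than the rods. It is clamped at y = 0, anywhere from x = -20 to +20 mm: a new place each time, not reported. It is sprung: yields up to 5 mm down (2 N at touch, 5 N at its stop)
- bed (a joint): how far the sprung bed with its two rods is pressed down, m: 0 = up (as it starts; it carries the cover's weight without moving), 0.006 = fully down at its stop; the push needed is about 5 N to start and 11 N at the stop, less the weight of the cover
- cover_grip (a point): the cover, loose, flat on the bench: pale wooden plate 120 x 90 x 20 mm, about 250 g, with a wooden grip bar up the middle of its top (70 mm along x, 22 mm along y, 44 mm high; cover 64 mm high in all). This point lies in the bar on the cover's vertical centre line, 44 mm above the underside; x along plate and bar, z up. The cover is the same either way round
- cover_hole (a point): centre of the mouth of the blind hole in the cover's underside, on the cover's vertical centre line, 44 mm below the grip point: hole of 16 mm diameter, 17 mm deep, 1 mm chamfer; axes as the grip point's
- paste_jar_mid (a point): bystander: paste jar with white cap, 66 mm diameter, 85 mm high; point on its axis 30 mm above its foot
- paperweight_mid (a point): bystander: round brass paperweight with a knob, 48 mm diameter, 44 mm high; point on its axis 30 mm above its foot
- screwdriver_grip (a point): bystander: screwdriver lying on the bench; point in its handle
Things that resemble listed ones, but are neither listed nor needed, are in the scene too. What is shaped like the part that bears cover_grip but purple is not meant.

How it is judged:
By the outcome, as a careful person would: the job done as asked, in the order asked, and still so for the second after the job is handed in, while the arm keeps its last pose, push and grip.
It also fails if it takes over 45 s, if anything falls off the work surface, if the arm or the gripper's body presses on something with over 40 N, if the wrist force passes 120 N, or if a joint passes its speed limit or range.

ROBOT

A 7-joint arm with a two-finger parallel gripper is mounted at the origin on the work surface. World frame = base frame: x ahead of the robot, y to its left, z up, the work surface at z = 0. Lengths are in m, angles in degrees, forces in N, time in s.
With the tool pointing down it reaches from about 0.425 to 0.875 m from the base axis. Payload 4.7 kg.
Tool frame: the origin (TCP) lies on the centre line of the jaws, within the pads' length; the fingertips stand 8 mm ahead of it and the grasp point (between the pads) lies 11 mm behind it; z points along the fingers, x is the direction in which the jaws open and shut, and the axes are right-handed (so a half turn about z gives the same grasp; the last joint's range is limited). The gripper opens to 87 mm and grips with 3 to 60 N. Pads are 19 mm wide; open, the fingers measure 117 mm over their backs; the gripper's body (75 mm by 190 mm) begins 51 mm behind the grasp point.
Start: joints at [-62.619, 18.392, -4.016, 83.108, 1.295, 78.541, -3.26], TCP at [0.291, 0.581, 0.231] pointing down, gripper open.
Joint ranges: [-163.93, 163.93], [-17.29, 119.83], [-79.2, 71.16], [3.27, 140.29], [-89.18, 269.18], [5.43, 117.66], [-154.24, 154.24]. Speed limits (degrees/s): [147.25, 147.25, 180, 180, 180, 180, 180].

INTERFACE

Orientations are given as [roll, pitch, yaw] about the fixed x, y, z axes, in that order (R = Rz(yaw) Ry(pitch) Rx(roll)).
In Python, from cell import telemetry, read_camera, get_calibration, sign_off gives the robot as it stands. The module is installed in compiled form; this text tells all that it offers.
- The arm moves only by the tool carry_out, never from a script. Its arguments are lists of equal length, an entry for each row: "translation": the shift along the tool's x, y, z in cm, a list of three; "turn": the turn about the tool's z in rad; "gripper": the opening, from 0 (shut) to 1 (fully open). In form: {"translation": [[dx, dy, dz], ...], "turn": [turn, ...], "gripper": [gripper, ...]}. A call has 1 to 5 rows; each row is the pose to reach, as a shift and turn from the pose commanded when the call began, along the tool's axes at that moment; what a row does not reach only later rows make up. A row lasts 1/8 s, in which the tool goes at most 62.5 mm and 10.7 degrees, less where a joint would pass 70% of its speed; a pose out of reach is approached as far as the arm can. A call with a gripper value outside its range is refused whole. The fingers move at their own pace and stop on an object; "squeeze" is the grip in N (left out, the last holds). Time passes only in rows, so rows that repeat a pose let the fingers close. It gives the time, the measured TCP pose, the force and the opening at its end, in the units of the state.
- telemetry.get_obs(): the state, without advancing time (a new reading comes with each control period).
- read_camera(name): name is "scene" or "top" or "wrist"; returns the picture (384x512x3 uint8, red, green, blue); there is no depth.
- get_calibration(name): a dict with "fx", "fy", "cx", "cy" (pixels), "R" (3x3) and "t" (3): a world point X has camera coordinates R X + t. Camera axes: x right, y down, z forward; pixel columns grow to the right and rows downward; lengths in m; the calibration is good to about 2 mm. A picture is of the moment at which its call begins: read the wrist's pose just before it. get_calibration takes no time and is no camera call; for the wrist camera it gives the pose at the moment of the call.
- sign_off(): hands the job in, once; it reports no verdict.
The state is a dict: "time_s": time; "qpos": joint angles; "joint_velocities": joint speeds; "effort": joint torques, N m; "tool_pos": TCP position; "tool_rot": TCP orientation; "force": force on the tool from outside, world axes, zero at the start; "wrist_torque": the same for the moment, N m; "grip_width": finger opening in m.
Only numpy, scipy, OpenCV 4.12 (cv2) and the standard library are available. Lean on these libraries where they do the work, as an engineer would, in place of code of your own. Each camera call takes 0.05 s, during which the arm holds its last target.

## Working session

There is one attempt and no reset: what is moved stays moved. The work goes in short steps, Python scripts to look and compute and a tool call to move; the robot and the scene stay as the last step left them, time stands still between calls to the robot, and variables do not carry over. Pictures are saved under pics/ and viewed, and the job is handed in when it is done.

Besides the shell and the picture viewer there is one more tool, called after ">>>" as name(argument=value, ...) on one line, values as JSON. carry_out: Moves the arm, as the interface text tells. Its arguments: {"type":"object","properties":{"translation":{"type":"array","items":{"type":"array","items":{"type":"number"}}},"turn":{"type":"array","items":{"type":"number"}},"gripper":{"type":"array","items":{"type":"number"}},"squeeze":{"type":"number"}},"required":["translation","turn","gripper"]}

```bash
mkdir -p pics; ls; python3 - <<'E'
from cell import telemetry, read_camera, get_calibration
import cv2
o=telemetry.get_obs(); print(o)
for n in ["scene","top","wrist"]:
    c=get_calibration(n); print(n,c)
    im=read_camera(n); cv2.imwrite(f"pics/{n}0.png",im[:,:,::-1])
E
```

```text
pics
{'time_s': 0.0, 'qpos': array([-62.61859502,  18.43791517,  -4.01624589,  83.17476027,
         1.29743625,  78.54100638,  -3.25962912]), 'joint_velocities': array([ 0.03986296,  0.03266424,  0.09751551,  0.00215987, -0.0786286 ,
       -0.06655196,  0.09497786]), 'effort': array([ 6.24966788e-06, -4.91288173e+01, -4.03948138e-01, -3.12525594e+01,
       -6.40731817e-02,  4.38777928e-02,  1.84601813e-04]), 'tool_pos': array([0.29058559, 0.58082726, 0.22947583]), 'tool_rot': array([1.79992059e+02, 1.08299378e-01, 6.34298690e+01]), 'force': array([-0.66334835, -0.30861275, -0.40728396]), 'wrist_torque': array([ 0.03221395, -0.00014655,  0.00948983]), 'grip_width': 0.08682340369530461}
scene {'fx': 381.50039651589657, 'fy': 381.50039651589657, 'cx': 253.91720890429255, 'cy': 189.43862156968066, 'R': array([[-0.7577823 ,  0.65234698,  0.014471  ],
       [ 0.44990252,  0.5384237 , -0.71252203],
       [-0.47260312, -0.53342604, -0.7015005 ]]), 't': array([ 0.47134058, -0.21963103,  1.4736082 ])}
top {'fx': 382.03412861173217, 'fy': 382.03412861173217, 'cx': 258.3821664601748, 'cy': 183.96623514040255, 'R': array([[-0.00109873, -0.9999927 , -0.00366045],
       [-0.99158052,  0.00156346, -0.12948217],
       [ 0.12948695,  0.00348736, -0.99157499]]), 't': array([-0.01070272,  0.58245413,  1.01299562])}
wrist {'fx': 314.3076724042868, 'fy': 314.3076724042868, 'cx': 252.42999258809635, 'cy': 186.7729008222691, 'R': array([[ 0.44849388,  0.89378485, -0.00137082],
       [ 0.85383808, -0.42799451,  0.29627899],
       [ 0.26422297, -0.13404977, -0.95510046]]), 't': array([-0.64964445, -0.03600641,  0.39256698])}
```

View pics/scene0.png

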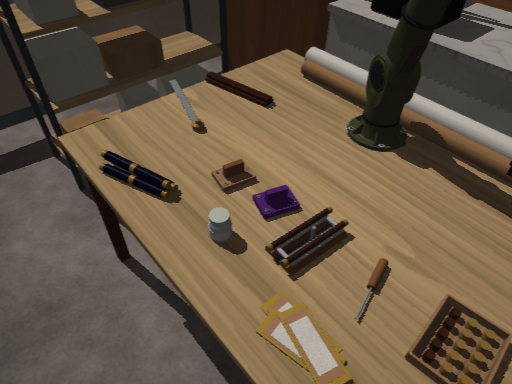

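View pics/top0.png

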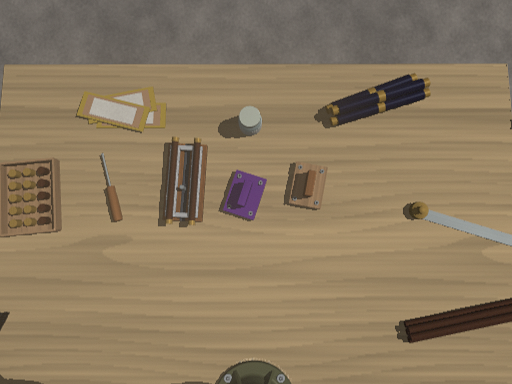

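View pics/wrist0.png

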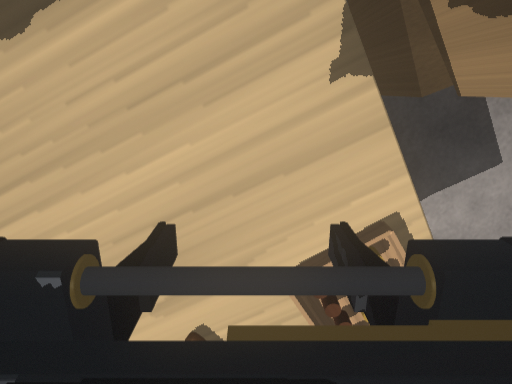

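```bash
cat > h.py <<'E'
import numpy as np, cv2
from cell import telemetry, read_camera, get_calibration
def grab(n,fn):
    c=get_calibration(n); im=read_camera(n)[:,:,::-1].copy(); cv2.imwrite(f"pics/{fn}.png",im); np.save(f"pics/{fn}.npy",np.array([c],dtype=object),allow_pickle=True); return im,c
def load(fn): return cv2.imread(f"pics/{fn}.png"), np.load(f"pics/{fn}.npy",allow_pickle=True)[0]
def ray(c,u,v,z):
    d=c['R'].T@np.array([(u-c['cx'])/c['fx'],(v-c['cy'])/c['fy'],1]); o=-c['R'].T@c['t']
    return o+d*(z-o[2])/d[2]
def proj(c,X):
    p=c['R']@np.asarray(X,float)+c['t']; return np.array([c['fx']*p[0]/p[2]+c['cx'],c['fy']*p[1]/p[2]+c['cy']])
E
python3 - <<'E'
import cv2,numpy as np
from cell import get_calibration
from h import *
for n,(x0,x1,y0,y1) in {"top":(145,345,120,240),"scene":(200,360,150,280)}.items():
    im=cv2.imread(f"pics/{n}0.png"); np.save(f"pics/{n}0.npy",np.array([get_calibration(n)],dtype=object),allow_pickle=True)
    cv2.imwrite(f"pics/{n}0z.png",cv2.resize(im[y0:y1,x0:x1],None,fx=4,fy=4,interpolation=cv2.INTER_CUBIC))
E
```

```text
(no output)
```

View pics/top0z.png

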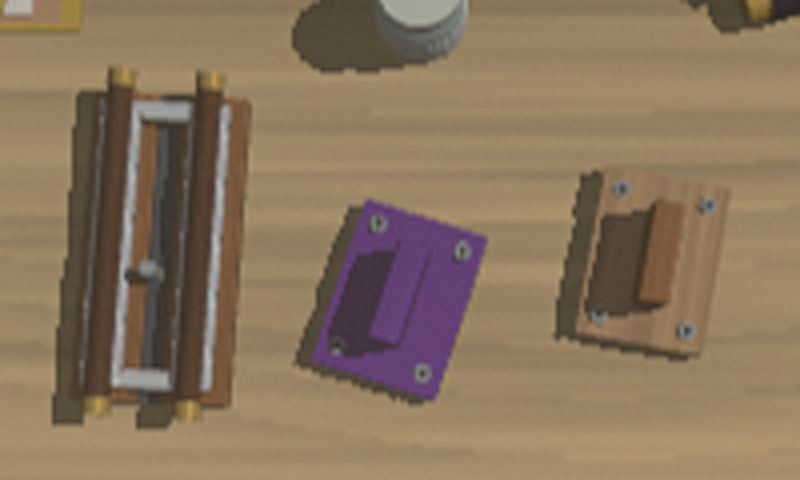

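View pics/scene0z.png

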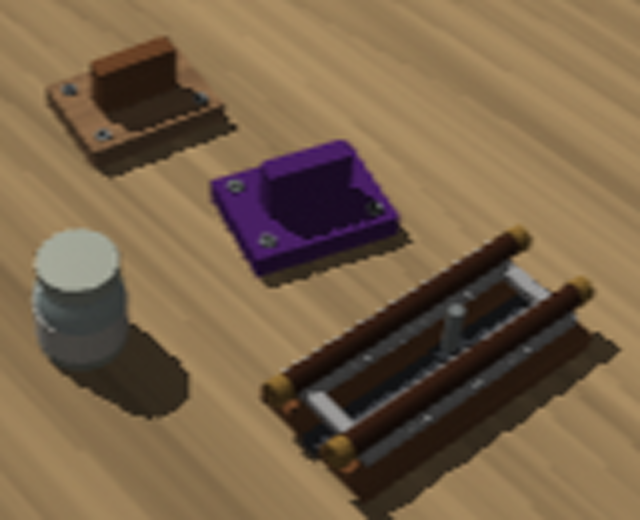

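```bash
python3 - <<'E'
from h import *
_,c=load("top0"); _,s=load("scene0")
T=lambda x,y,z: ray(c,145+(x+.5)/4-.5,120+(y+.5)/4-.5,z)
S=lambda x,y,z: ray(s,200+(x+.5)/4-.5,150+(y+.5)/4-.5,z)
def rep(n,P):
    P=np.array(P); print(n,P.mean(0).round(4)); print(P[:,:2].round(4).tolist())
rep("plate top",[T(602,165,.02),T(730,187,.02),T(697,357,.02),T(577,333,.02)])
rep("grip top",[T(657,198,.064),T(685,204,.064),T(665,305,.064),T(638,298,.064)])
rep("S plate",[S(47,95,.02),S(95,153,.02),S(224,103,.02)])
rep("S griptop",[S(92,62,.064),S(100,77,.064),S(176,51,.064),S(168,37,.064)])
rep("rod",[T(123,67,.038),T(211,70,.038),T(188,419,.038),T(96,415,.038)])
rep("Srod",[S(278,390,.038),S(339,450,.038),S(583,288,.038),S(520,238,.038)])
print("pin",T(152,267,.056),S(456,307,.056))
a=proj(c,[0.29,.58,.02]);print(a)
jar=T(420,5,.085),S(77,257,.085);print(jar)
E
```

```text
plate top [ 0.5828 -0.1488  0.02  ]
[[0.6503, -0.1151], [0.6344, -0.2048], [0.5149, -0.1791], [0.5316, -0.0961]]
grip top [ 0.5831 -0.1499  0.064 ]
[[0.6191, -0.1476], [0.615, -0.1664], [0.5467, -0.1517], [0.5515, -0.1337]]
S plate [ 0.6066 -0.1372  0.02  ]
[[0.6381, -0.1977], [0.6495, -0.1176], [0.532, -0.0964]]
S griptop [ 0.5834 -0.1488  0.064 ]
[[0.6137, -0.1654], [0.6198, -0.1469], [0.5531, -0.1327], [0.5469, -0.1504]]
rod [0.5947 0.1955 0.038 ]
[[0.7171, 0.2206], [0.7148, 0.159], [0.4721, 0.1699], [0.4749, 0.2324]]
Srod [0.5903 0.1955 0.038 ]
[[0.7049, 0.1583], [0.707, 0.2197], [0.4757, 0.2327], [0.4735, 0.171]]
pin [0.57382684 0.19319637 0.056     ] [0.57183813 0.19483266 0.056     ]
[ 39.7239234  292.43261225]
(array([0.74711242, 0.0116722 , 0.085     ]), array([0.75976282, 0.0103861 , 0.085     ]))
```

```bash
cat >> h.py <<'E'
def plan(x,y,z,yaw=None,base=None):
    o=telemetry.get_obs(); p=o['tool_pos'] if base is None else np.array(base[:3]); a=np.radians(o['tool_rot'][2] if base is None else base[3]); 
    d=np.array([x,y,z])-p; X=np.array([np.cos(a),np.sin(a),0]); Y=np.array([np.sin(a),-np.cos(a),0])
    t=0 if yaw is None else -np.radians(yaw-np.degrees(a))
    print("t",o['time_s'].__round__(2),"at",p.round(4),o['tool_rot'].round(2),"F",o['force'].round(2),"grip",round(o['grip_width'],4)); print("shift cm",[round(v*100,2) for v in (d@X,d@Y,-d[2])],"turn",round(t,3))
E
python3 - <<'E'
from h import *
c=get_calibration("wrist"); C=-c['R'].T@c['t']; o=telemetry.get_obs()
print(C, C-o['tool_pos'], ray(c,c['cx'],100,.03)-o['tool_pos'])
plan(.5,.2,.26,85,[.291,.581,.231,63.43])
E
```

```text
[0.21839433 0.61788933 0.38486313] [-0.07222096  0.03692619  0.15514946] [-0.06242942  0.03157125 -0.19971368]
t 0.15 at [0.291 0.581 0.231] [1.7999e+02 8.0000e-02 6.3430e+01] F [-0.01 -0.68 -0.04] grip 0.0872
shift cm [np.float64(-24.73), np.float64(35.73), np.float64(-2.9)] turn -0.376
```

```bash
python3 - <<'E'
from h import *
plan(.64,.20,.27,87,[.291,.581,.231,63.43])
E
```

```text
t 0.15 at [0.291 0.581 0.231] [1.7999e+02 8.0000e-02 6.3430e+01] F [-0.01 -0.68 -0.04] grip 0.0872
shift cm [np.float64(-18.47), np.float64(48.26), np.float64(-3.9)] turn -0.411
```

>>> carry_out(translation=[[-1.8, 4.8, -1.5], [-3.8, 9.9, -3.0], [-5.8, 15.1, -3.9], [-7.8, 20.4, -3.9], [-9.8, 25.6, -3.9]], turn=[0, 0, 0, 0, 0], gripper=[1, 1, 1, 1, 1])

```text
time_s: 0.78
tool_pos: [0.477, 0.3776, 0.2696]
tool_rot: [180.0, -0.0, 63.4]
force: [0.2, 0.6, 0.0]
grip_width: 0.0868
```

>>> carry_out(translation=[[-2.0, 5.2, 0], [-4.0, 10.4, 0], [-6.0, 15.7, 0], [-8.0, 21.0, 0], [-8.7, 22.7, 0]], turn=[-0.08, -0.16, -0.24, -0.32, -0.411], gripper=[1, 1, 1, 1, 1])

```text
time_s: 1.4
tool_pos: [0.6423, 0.1944, 0.2688]
tool_rot: [180.0, 0.2, 86.8]
force: [-1.0, 0.3, -0.0]
grip_width: 0.0868
```

>>> carry_out(translation=[[0, 0, 0], [0, 0, 0]], turn=[0, 0], gripper=[1, 1])

```text
time_s: 1.65
tool_pos: [0.639, 0.2017, 0.2693]
tool_rot: [-179.9, -0.1, 87.0]
force: [0.2, 0.4, -0.0]
grip_width: 0.0869
```

```bash
python3 - <<'E'
from h import *
grab("wrist","w1"); plan(.64,.2,.27,87)
E
```

```text
t 1.7 at [0.6389 0.202  0.2695] [-1.7996e+02 -6.0000e-02  8.7070e+01] F [-0.33  0.18 -0.57] grip 0.0872
shift cm [np.float64(-0.19), np.float64(0.12), np.float64(-0.05)] turn 0.001
```

View pics/w1.png

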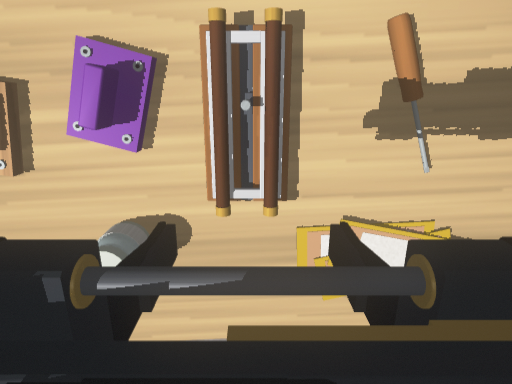

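```bash
python3 - <<'E'
import cv2
im=cv2.imread("pics/w1.png")
cv2.imwrite("pics/w1z.png",cv2.resize(im[0:110,190:310],None,fx=5,fy=5,interpolation=cv2.INTER_CUBIC))
cv2.imwrite("pics/w1y.png",cv2.resize(im[110:220,190:310],None,fx=5,fy=5,interpolation=cv2.INTER_CUBIC))
E
```

```text
(no output)
```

View pics/w1z.png

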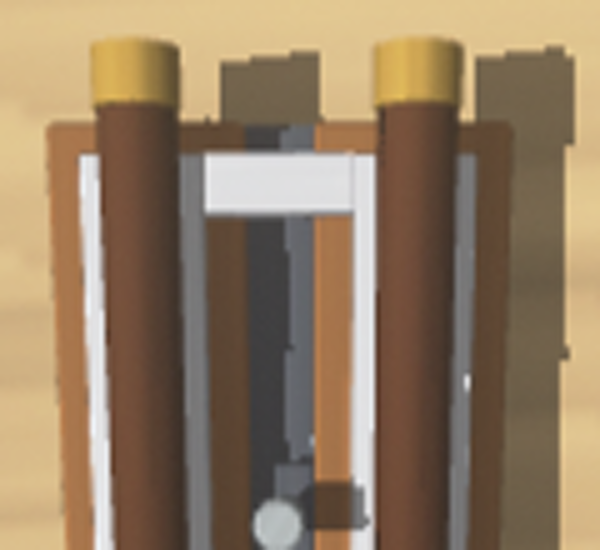

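View pics/w1y.png

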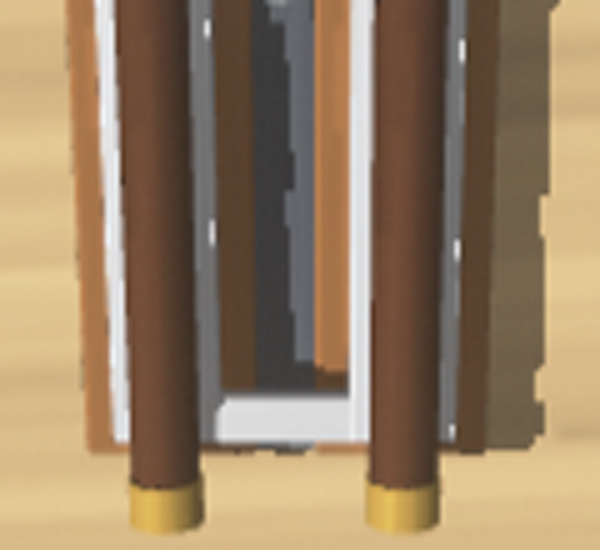

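```bash
python3 - <<'E'
from h import *
_,c=load("w1")
T=lambda x,y,z: ray(c,190+(x+.5)/5-.5,(y+.5)/5-.5,z)
zc=.038
a,b=T(135,85,zc),T(418,85,zc); d,e=T(167,550+505,zc),T(403,550+505,zc)
print("axes",a.round(4),b.round(4),d.round(4),e.round(4))
for p,q in((a,d),(b,e)): print("yaw",np.degrees(np.arctan2(*(p-q)[[1,0]]))%180)
top=(T(135,37,.047)+T(418,37,.047))/2; bot=(T(167,1082,.047)+T(403,1082,.047))/2
print("ends",top,bot,(top+bot)/2, np.linalg.norm(top-bot), np.linalg.norm(a-b),np.linalg.norm(d-e))
pin=T(277,524,.056);print("pin",pin)
u=(bot-top)/np.linalg.norm(bot-top); ctr=(top+bot)/2
mid=(a+b+d+e)/4; mid[2]=.056;
v=np.array([-u[1],u[0],0]); print("yaw",np.degrees(np.arctan2(u[1],u[0])),"pin jig",(pin-ctr)@u,(pin-ctr)@v,(pin-mid)@v)
E
```

```text
axes [0.4794 0.1711 0.038 ] [0.4828 0.2334 0.038 ] [0.7084 0.1595 0.038 ] [0.7118 0.2217 0.038 ]
yaw 177.11396724788565
yaw 177.063667795903
ends [0.47371448 0.20288091 0.047     ] [0.71402476 0.19050903 0.047     ] [0.59386962 0.19669497 0.047     ] 0.2406285434461305 0.062412909389384486 0.06221173460840334
pin [0.57391739 0.19711113 0.056     ]
yaw -2.9471524212365257 pin jig -0.019947241179920725 -0.0006102300932064027 -0.0004179668958677662
```

```bash
python3 - <<'E'
from h import *
plan(.64,-.155,.22,78,[.64,.2,.27,87])
E
```

```text
t 1.7 at [0.64 0.2  0.27] [-1.7996e+02 -6.0000e-02  8.7070e+01] F [-0.33  0.18 -0.57] grip 0.0872
shift cm [np.float64(-35.45), np.float64(1.86), np.float64(5.0)] turn 0.157
```

>>> carry_out(translation=[[-6, 0.4, 0], [-12, 0.7, 0], [-18, 1.0, 0.5], [-24, 1.3, 1.5], [-30, 1.6, 2.5]], turn=[0, 0, 0, 0, 0], gripper=[1, 1, 1, 1, 1])

```text
time_s: 2.33
tool_pos: [0.6401, -0.1001, 0.2449]
tool_rot: [179.9, -0.1, 87.1]
force: [0.6, -0.2, 0.3]
grip_width: 0.0872
```

>>> carry_out(translation=[[-3, 0.1, 1.5], [-5.5, 0.3, 2.5], [-5.5, 0.3, 2.5], [-5.5, 0.3, 2.5]], turn=[0.08, 0.157, 0.157, 0.157], gripper=[1, 1, 1, 1])

```text
time_s: 2.82
tool_pos: [0.6412, -0.1527, 0.2198]
tool_rot: [180.0, -0.1, 78.2]
force: [0.7, 0.9, -0.1]
grip_width: 0.0869
```

```bash
python3 - <<'E'
from h import *
im,c=grab("wrist","w2"); plan(.583,-.149,.12,78)
cv2.imwrite("pics/w2z.png",cv2.resize(im[0:220,140:380],None,fx=2.7,fy=2.7,interpolation=cv2.INTER_CUBIC))
E
```

```text
t 2.88 at [ 0.6413 -0.1526  0.22  ] [ 1.7996e+02 -1.0000e-01  7.8220e+01] F [ 0.08 -0.44 -0.29] grip 0.0873
shift cm [np.float64(-0.84), np.float64(-5.78), np.float64(10.0)] turn 0.004
```

View pics/w2.png

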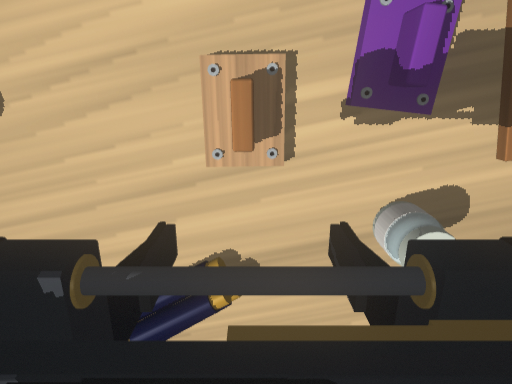

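View pics/w2z.png

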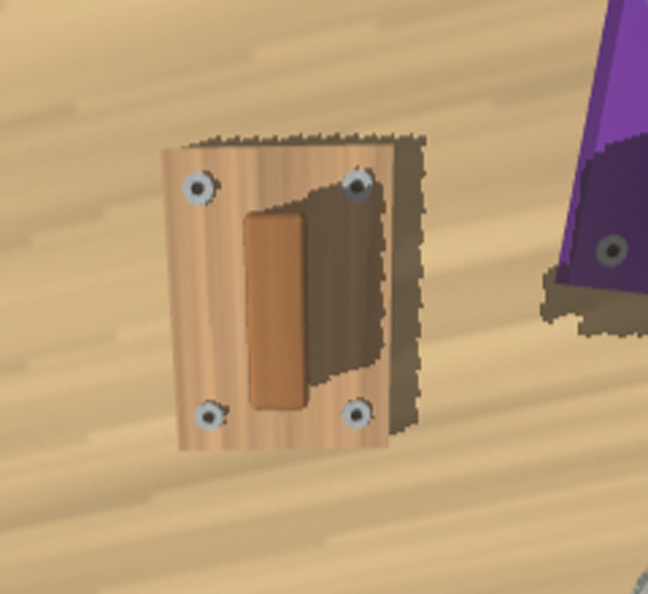

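```bash
python3 - <<'E'
from h import *
_,c=load("w2")
T=lambda x,y,z: ray(c,140+(x+.5)/2.7-.5,(y+.5)/2.7-.5,z)
P=[T(198,188,.021),T(357,185,.021),T(356,414,.021),T(209,416,.021)]
B=[T(245,212,.064),T(304,211,.064),T(308,408,.064),T(250,409,.064)]
Q=[T(163,149,.02),T(393,144,.02),T(388,447,.02),T(180,450,.02)]
for n,A in(("scr",P),("bar",B),("plate",Q)):
    A=np.array(A); m=A.mean(0); d=(A[2]+A[3]-A[0]-A[1])/2; print(n,m.round(4),"yaw",np.degrees(np.arctan2(d[1],d[0])),"len",np.linalg.norm(d),np.linalg.norm(A[1]-A[0]),np.linalg.norm(A[2]-A[3]))
E
```

```text
scr [ 0.5841 -0.1501  0.021 ] yaw -11.080278111093754 len 0.09058379321973906 0.062193832218014514 0.06214506224351475
bar [ 0.5839 -0.1501  0.064 ] yaw -11.095870571394961 len 0.06901429895458618 0.020440674733384345 0.021493019885519233
plate [ 0.5843 -0.1497  0.02  ] yaw -11.174350368604083 len 0.11992677733216546 0.0890595477325802 0.0892418467267794
```

```bash
python3 - <<'E'
from h import *
plan(.584,-.150,.12,78.9)
E
```

```text
t 2.88 at [ 0.6413 -0.1526  0.22  ] [ 1.7996e+02 -1.0000e-01  7.8220e+01] F [ 0.08 -0.44 -0.29] grip 0.0873
shift cm [np.float64(-0.92), np.float64(-5.66), np.float64(10.0)] turn -0.012
```

>>> carry_out(translation=[[-0.5, -3, 3], [-0.9, -5.6, 6], [-0.9, -5.6, 10], [-0.9, -5.6, 10], [-0.9, -5.6, 10]], turn=[-0.012, -0.012, -0.012, -0.012, -0.012], gripper=[1, 1, 1, 1, 1])

```text
time_s: 3.5
tool_pos: [0.5852, -0.1519, 0.1214]
tool_rot: [179.9, -0.0, 78.8]
force: [-0.6, -0.8, 0.7]
grip_width: 0.087
```

```bash
python3 - <<'E'
from h import *
plan(.584,-.150,.034,78.9)
E
```

```text
t 3.5 at [ 0.5852 -0.1519  0.1214] [ 1.7985e+02 -2.0000e-02  7.8780e+01] F [-0.59 -0.82  0.73] grip 0.087
shift cm [np.float64(0.17), np.float64(-0.16), np.float64(8.74)] turn -0.002
```

>>> carry_out(translation=[[0.15, -0.1, 4], [0.15, -0.1, 7.5], [0.15, -0.1, 8.6], [0.15, -0.1, 8.6], [0.15, -0.1, 8.6]], turn=[0, 0, 0, 0, 0], gripper=[1, 1, 1, 1, 1])

```text
time_s: 4.12
tool_pos: [0.5846, -0.1515, 0.0356]
tool_rot: [179.8, -0.0, 78.7]
force: [-0.3, 1.0, 0.1]
grip_width: 0.0873
```

```bash
python3 - <<'E'
from h import *
plan(.584,-.150,.034,78.9)
im,c=grab("wrist","w3")
E
```

```text
t 4.12 at [ 0.5846 -0.1515  0.0356] [ 1.798e+02 -1.000e-02  7.867e+01] F [-0.31  0.97  0.09] grip 0.0873
shift cm [np.float64(0.14), np.float64(-0.09), np.float64(0.16)] turn -0.004
```

View pics/w3.png

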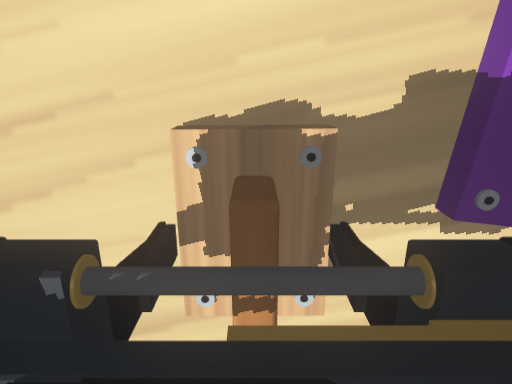

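>>> carry_out(translation=[[0.1, -0.1, 0.15], [0.1, -0.1, 0.15], [0.1, -0.1, 0.15], [0.1, -0.1, 0.15], [0.1, -0.1, 0.15]], turn=[0, 0, 0, 0, 0], gripper=[0.5, 0, 0, 0, 0], squeeze=40)

```text
time_s: 4.8
tool_pos: [0.5822, -0.15, 0.0321]
tool_rot: [180.0, -0.0, 78.7]
force: [-0.4, -0.1, -0.4]
grip_width: 0.0448
```

>>> carry_out(translation=[[0, 0, 0], [0, 0, 0], [0, 0, -1]], turn=[0, 0, 0], gripper=[0, 0, 0])

```text
time_s: 5.18
tool_pos: [0.581, -0.1497, 0.0412]
tool_rot: [-179.8, 0.0, 78.7]
force: [0.6, -0.2, -2.7]
grip_width: 0.0217
```

>>> carry_out(translation=[[0, 0, -3], [0, 0, -6], [0, 0, -9.3], [0, 0, -9.3]], turn=[0, 0, 0, 0], gripper=[0, 0, 0, 0])

```text
time_s: 5.68
tool_pos: [0.5841, -0.1506, 0.1382]
tool_rot: [179.7, -0.0, 78.7]
force: [0.8, 0.2, -2.2]
grip_width: 0.0215
```

```bash
python3 - <<'E'
from h import *
im,c=grab("wrist","w4")
plan(.592,.196,.134,87.06)
E
```

```text
t 5.72 at [ 0.5827 -0.1501  0.136 ] [ 1.7988e+02 -2.0000e-02  7.8660e+01] F [ 0.1  -0.44 -2.97] grip 0.0219
shift cm [np.float64(34.12), np.float64(-5.89), np.float64(0.2)] turn -0.147
```

View pics/w4.png

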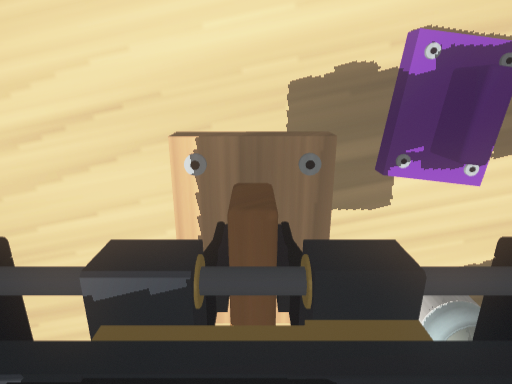

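>>> carry_out(translation=[[4, -0.7, 0], [9.5, -1.6, 0], [15, -2.6, 0], [20.5, -3.5, 0], [26, -4.5, 0]], turn=[0, 0, -0.05, -0.1, -0.147], gripper=[0, 0, 0, 0, 0])

```text
time_s: 6.35
tool_pos: [0.5877, 0.1153, 0.133]
tool_rot: [-179.8, 0.1, 87.2]
force: [0.9, 0.5, -3.1]
grip_width: 0.0214
```

```bash
python3 - <<'E'
from h import *
plan(.592,.196,.134,87.06)
E
```

```text
t 6.35 at [0.5877 0.1153 0.133 ] [-1.7983e+02  6.0000e-02  8.7180e+01] F [ 0.93  0.48 -3.06] grip 0.0214
shift cm [np.float64(8.08), np.float64(0.03), np.float64(-0.1)] turn 0.002
```

>>> carry_out(translation=[[4, 0, 0], [7, 0, 0], [8, 0, 0], [8, 0, 0], [8, 0, 0]], turn=[0, 0, 0, 0, 0], gripper=[0, 0, 0, 0, 0])

```text
time_s: 6.98
tool_pos: [0.5933, 0.1911, 0.1346]
tool_rot: [-180.0, 0.1, 86.9]
force: [-0.1, -0.8, -1.8]
grip_width: 0.0216
```

```bash
python3 - <<'E'
from h import *
for i in range(1):
    im,c=grab("wrist","w5"); plan(.592,.196,.092,87.06)
im,c=grab("scene","s5"); plan(.592,.196,.092,87.06)
cv2.imwrite("pics/s5z.png",cv2.resize(im[150:290,220:380],None,fx=4,fy=4,interpolation=cv2.INTER_CUBIC))
E
```

```text
t 7.03 at [0.5934 0.1913 0.1349] [-1.7999e+02  6.0000e-02  8.6920e+01] F [-0.15  0.36 -2.16] grip 0.0217
shift cm [np.float64(0.47), np.float64(-0.17), np.float64(4.29)] turn -0.002
t 7.08 at [0.5935 0.1915 0.1351] [1.7999e+02 4.0000e-02 8.6930e+01] F [ 0.72  1.04 -2.43] grip 0.0218
shift cm [np.float64(0.44), np.float64(-0.17), np.float64(4.31)] turn -0.002
```

View pics/w5.png

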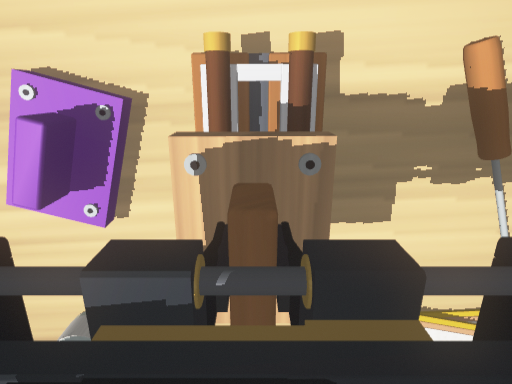

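View pics/s5z.png

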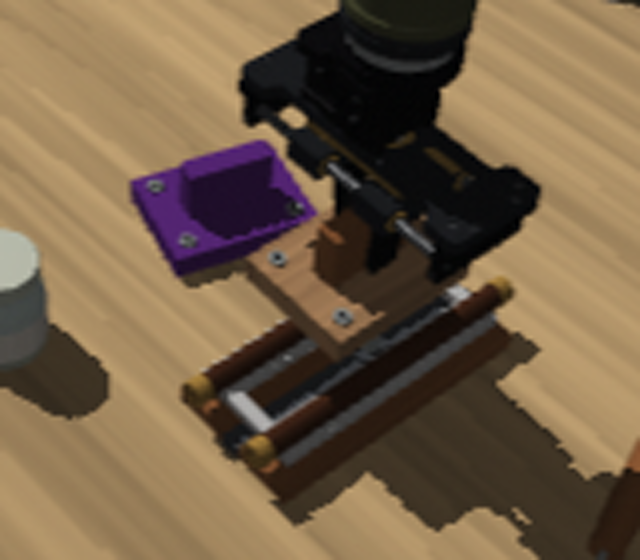

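```bash
python3 - <<'E'
from h import *
im,c=load("w5")
cv2.imwrite("pics/w5z.png",cv2.resize(im[25:185,160:345],None,fx=4.3,fy=3.7,interpolation=cv2.INTER_CUBIC))
E
```

```text
(no output)
```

View pics/w5z.png

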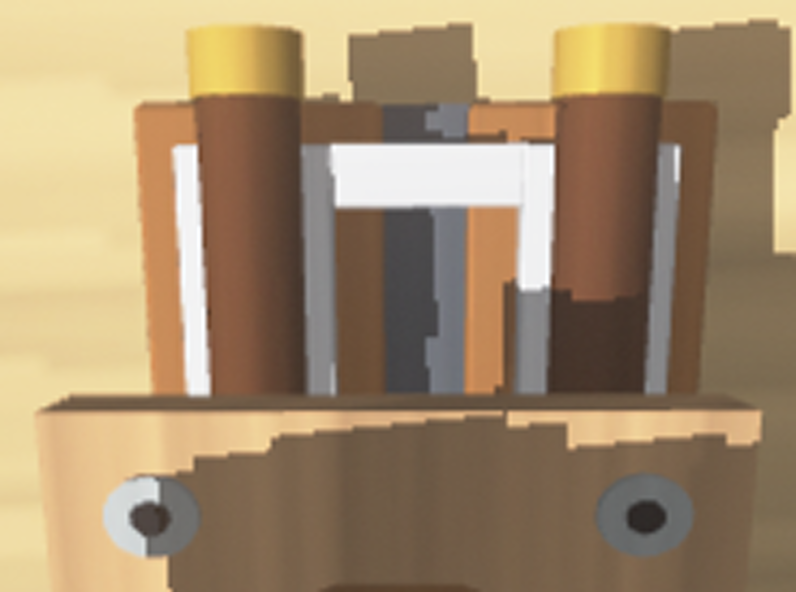

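```bash
python3 - <<'E'
from h import *
im,c=load("w5")
T=lambda x,y,z: ray(c,160+(x+.5)/4.3-.5,25+(y+.5)/3.7-.5,z)
a,b=T(245,60,.038),T(612,60,.038); d,e=T(258,390,.038),T(596,390,.038)
print(a,b,d,e,"mid",(a+b)/2,(d+e)/2)
zp=.135-.013
s,t=T(151,517,zp),T(645,517,zp); print(s,t,"mid",(s+t)/2,np.linalg.norm(s-t)); k=t-s; print("cover yaw",np.degrees(np.arctan2(k[1],k[0]))-90)
s,t=T(37,408,zp),T(762,408,zp); print("plate edge mid",(s+t)/2,np.linalg.norm(s-t))
m=(s+t)/2; u=np.array([np.cos(np.radians(-2.94)),np.sin(np.radians(-2.94)),0]); print("centre",m+.06*u)
E
```

```text
[0.47713554 0.17123202 0.038     ] [0.480577   0.23371665 0.038     ] [0.54189926 0.16789408 0.038     ] [0.54530706 0.23023101 0.038     ] mid [0.47885627 0.20247434 0.038     ] [0.54360316 0.19906254 0.038     ]
[0.54993592 0.16208597 0.122     ] [0.55335406 0.22481455 0.122     ] mid [0.55164499 0.19345026 0.122     ] 0.06282164635469084
cover yaw -3.1190176516595614
plate edge mid [0.53563493 0.19450855 0.122     ] 0.08965188302718005
centre [0.59555595 0.19143114 0.122     ]
```

>>> carry_out(translation=[[0.5, -0.4, 0], [0.5, -0.4, 2], [0.5, -0.4, 3.7], [0.5, -0.4, 4.0], [0.5, -0.4, 4.0]], turn=[0, 0, 0, 0, 0], gripper=[0, 0, 0, 0, 0])

```text
time_s: 7.7
tool_pos: [0.5892, 0.1987, 0.0944]
tool_rot: [-180.0, 0.0, 87.1]
force: [0.7, -0.2, -1.8]
grip_width: 0.0218
```

```bash
python3 - <<'E'
from h import *
im,c=grab("wrist","w6"); plan(.59,.196,.089,87.06)
cv2.imwrite("pics/w6z.png",cv2.resize(im[25:185,160:345],None,fx=4.3,fy=3.7,interpolation=cv2.INTER_CUBIC))
E
```

```text
t 7.75 at [0.5897 0.1988 0.0951] [179.98   0.    87.08] F [-0.3   0.09 -1.8 ] grip 0.0218
shift cm [np.float64(-0.28), np.float64(0.04), np.float64(0.61)] turn 0.0
```

View pics/w6z.png

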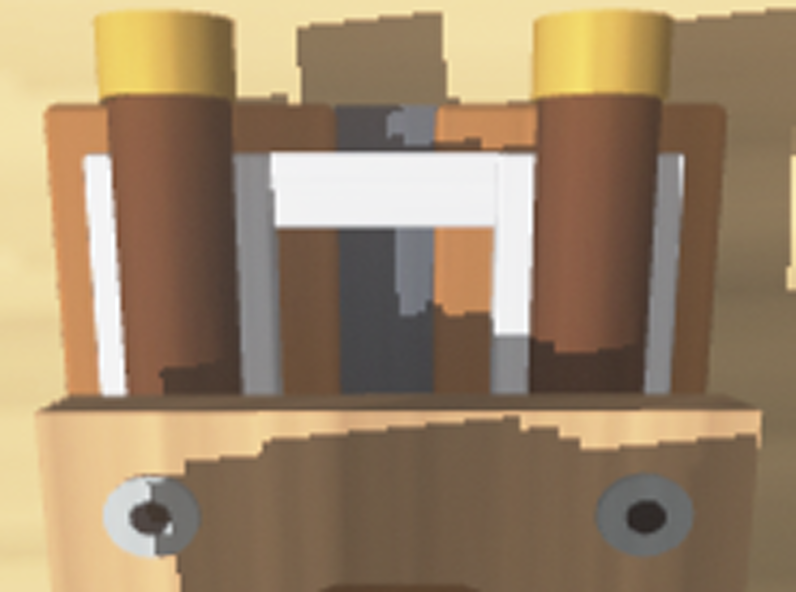

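```bash
cat > meas.py <<'E'
from h import *
import sys
def m(fn,r1,l1,r1b,r2,l2,r2b,zp):
    im,c=load(fn); T=lambda x,y,z: ray(c,160+(x+.5)/4.3-.5,25+(y+.5)/3.7-.5,z)
    a=(T(l1,r1,.038)+T(r1b,r1,.038))/2; d=(T(l2,r2,.038)+T(r2b,r2,.038))/2
    s,t=T(151,517,zp),T(645,517,zp); k=t-s
    u=(d-a)/np.linalg.norm(d-a); v=np.array([-u[1],u[0],0])
    cv=(s+t)/2; cu=np.array([k[1],-k[0],0])/np.linalg.norm(k); cen=cv+.045*cu
    print("jig yaw",np.degrees(np.arctan2(u[1],u[0])),"cover yaw",np.degrees(np.arctan2(cu[1],cu[0])),"cen",cen,"lateral",(cen-a)@v, "w", np.linalg.norm(k))
E
python3 - <<'E'
from meas import *
m("w5",60,245,612,390,258,596,.122)
m("w6",60,166,601,390,185,587,.082)
E
```

```text
jig yaw -3.016372258802171 cover yaw -3.119017651659569 cen [0.59657833 0.1910018  0.122     ] lateral -0.005261953701345382 w 0.06282164635469084
jig yaw -2.7792436096745576 cover yaw -2.984633083977811 cen [0.59244391 0.19856264 0.082     ] lateral 0.001706748593699018 w 0.06274839566612211
```

>>> carry_out(translation=[[-0.15, 0, 0.2], [-0.15, 0, 0.4], [-0.15, 0, 0.6], [-0.15, 0, 0.6]], turn=[0, 0, 0, 0], gripper=[0, 0, 0, 0])

```text
time_s: 8.25
tool_pos: [0.5895, 0.1974, 0.0893]
tool_rot: [180.0, -0.0, 87.1]
force: [-0.2, -1.0, -0.8]
grip_width: 0.0217
```

```bash
python3 - <<'E'
from h import *
im,c=grab("wrist","w7"); plan(.59,.196,.089,87.06)
cv2.imwrite("pics/w7z.png",cv2.resize(im[25:185,160:345],None,fx=4.3,fy=3.7,interpolation=cv2.INTER_CUBIC))
E
```

```text
t 8.3 at [0.5896 0.1974 0.0894] [ 1.7998e+02 -1.0000e-02  8.7090e+01] F [ 0.79  0.42 -1.3 ] grip 0.0216
shift cm [np.float64(-0.14), np.float64(0.05), np.float64(0.04)] turn 0.001
```

View pics/w7z.png

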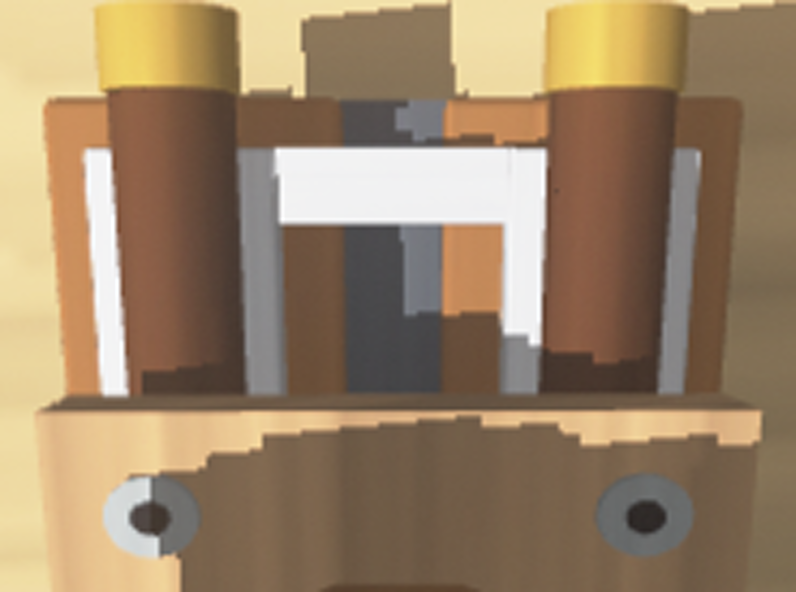

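```bash
python3 - <<'E'
from meas import *
m("w7",60,168,616,390,187,600,.076)
E
```

```text
jig yaw -2.8291588899480784 cover yaw -2.9868735268104483 cen [0.59297531 0.1972979  0.076     ] lateral 0.0005399991634612932 w 0.06307892816526106
```

>>> carry_out(translation=[[-0.05, 0, 0.1], [-0.05, 0, 0.2], [-0.05, 0, 0.2]], turn=[0, 0, 0], gripper=[0, 0, 0])

```text
time_s: 8.68
tool_pos: [0.5895, 0.1973, 0.0873]
tool_rot: [180.0, -0.0, 87.1]
force: [-0.0, 0.3, 0.4]
grip_width: 0.0219
```

>>> carry_out(translation=[[0, -0.3, 0], [0, -0.6, 0], [0, -0.9, 0], [0, -1.2, 0], [0, -1.2, 0]], turn=[0, 0, 0, 0, 0], gripper=[0, 0, 0, 0, 0])

```text
time_s: 9.3
tool_pos: [0.577, 0.1974, 0.0871]
tool_rot: [-180.0, 0.0, 87.1]
force: [1.3, -0.2, 0.7]
grip_width: 0.0215
```

>>> carry_out(translation=[[0, -0.2, 0], [0, -0.2, 0]], turn=[0, 0], gripper=[0, 0])

```text
time_s: 9.55
tool_pos: [0.5752, 0.1976, 0.0871]
tool_rot: [-180.0, 0.0, 87.1]
force: [0.9, -0.0, 0.4]
grip_width: 0.0217
```

>>> carry_out(translation=[[0, -0.2, 0], [0, -0.2, 0]], turn=[0, 0], gripper=[0, 0])

```text
time_s: 9.8
tool_pos: [0.5717, 0.1977, 0.086]
tool_rot: [-179.8, 0.0, 87.1]
force: [0.5, -0.9, -2.5]
grip_width: 0.0217
```

>>> carry_out(translation=[[0, -0.2, 0], [0, -0.2, 0]], turn=[0, 0], gripper=[0, 0])

```text
time_s: 10.05
tool_pos: [0.5706, 0.1978, 0.0866]
tool_rot: [-179.9, 0.0, 87.1]
force: [0.2, -0.5, -2.3]
grip_width: 0.0216
```

>>> carry_out(translation=[[0, 0, 0.1], [0, 0, 0.2], [0, 0, 0.3], [0, 0, 0.3]], turn=[0, 0, 0, 0], gripper=[0, 0, 0, 0])

```text
time_s: 10.55
tool_pos: [0.5713, 0.1978, 0.084]
tool_rot: [-180.0, 0.0, 87.1]
force: [-0.8, 0.4, -2.2]
grip_width: 0.0215
```

>>> carry_out(translation=[[0, 0, 0.1], [0, 0, 0.2], [0, 0, 0.3], [0, 0, 0.3]], turn=[0, 0, 0, 0], gripper=[0, 0, 0, 0])

```text
time_s: 11.05
tool_pos: [0.5713, 0.1978, 0.081]
tool_rot: [-180.0, 0.0, 87.1]
force: [-0.2, 0.4, -2.1]
grip_width: 0.0215
```

>>> carry_out(translation=[[0, 0, 0.1], [0, 0, 0.2], [0, 0, 0.2]], turn=[0, 0, 0], gripper=[0, 0, 0])

```text
time_s: 11.42
tool_pos: [0.5715, 0.1979, 0.0798]
tool_rot: [180.0, -0.0, 87.1]
force: [-1.4, -1.0, 3.9]
grip_width: 0.0221
```

>>> carry_out(translation=[[0, 0, 0.1], [0, 0, 0.2], [0, 0, 0.2]], turn=[0, 0, 0], gripper=[0, 0, 0], squeeze=60)

```text
time_s: 11.8
tool_pos: [0.5716, 0.1978, 0.0775]
tool_rot: [180.0, -0.0, 87.1]
force: [-1.5, -1.8, 4.8]
grip_width: 0.0216
```

>>> carry_out(translation=[[0, 0, 0.1], [0, 0, 0.2], [0, 0, 0.3], [0, 0, 0.3]], turn=[0, 0, 0, 0], gripper=[0, 0, 0, 0])

```text
time_s: 12.3
tool_pos: [0.5716, 0.1979, 0.0749]
tool_rot: [180.0, -0.0, 87.1]
force: [-2.8, -1.6, 6.6]
grip_width: 0.0215
```

>>> carry_out(translation=[[0, 0, 0.05], [0, 0, 0.1], [0, 0, 0.1]], turn=[0, 0, 0], gripper=[0, 0, 0])

```text
time_s: 12.68
tool_pos: [0.5716, 0.1979, 0.0743]
tool_rot: [180.0, -0.0, 87.1]
force: [-3.9, -1.3, 9.1]
grip_width: 0.0214
```

>>> carry_out(translation=[[0, 0, 0.05], [0, 0, 0.1], [0, 0, 0.1]], turn=[0, 0, 0], gripper=[0, 0, 0])

```text
time_s: 13.05
tool_pos: [0.5716, 0.1979, 0.0743]
tool_rot: [180.0, -0.0, 87.1]
force: [-5.3, -2.8, 14.9]
grip_width: 0.0216
```

>>> carry_out(translation=[[0, 0, 0], [0, 0, 0], [0, 0, 0], [0, 0, 0]], turn=[0, 0, 0, 0], gripper=[0, 0, 0, 0])

```text
time_s: 13.55
tool_pos: [0.5716, 0.1979, 0.0743]
tool_rot: [180.0, -0.0, 87.1]
force: [-5.9, -3.7, 14.8]
grip_width: 0.0216
```

```bash
python3 - <<'E'
from h import *
im,c=grab("wrist","w8"); plan(.572,.198,.074,87.06)
im,c=grab("scene","s8"); plan(.572,.198,.074,87.06)
print(telemetry.get_obs()['wrist_torque'])
cv2.imwrite("pics/s8z.png",cv2.resize(im[150:290,220:380],None,fx=4,fy=4,interpolation=cv2.INTER_CUBIC))
E
```

```text
t 13.6 at [0.5716 0.1979 0.0743] [ 1.7997e+02 -3.0000e-02  8.7090e+01] F [-6.15 -2.97 14.94] grip 0.0218
shift cm [np.float64(0.02), np.float64(0.04), np.float64(0.03)] turn 0.0
t 13.65 at [0.5716 0.1978 0.0743] [ 1.7997e+02 -3.0000e-02  8.7080e+01] F [-6.   -2.63 14.74] grip 0.0216
shift cm [np.float64(0.02), np.float64(0.04), np.float64(0.03)] turn 0.0
[-0.4743433   1.55499786  0.02858216]
```

View pics/w8.png

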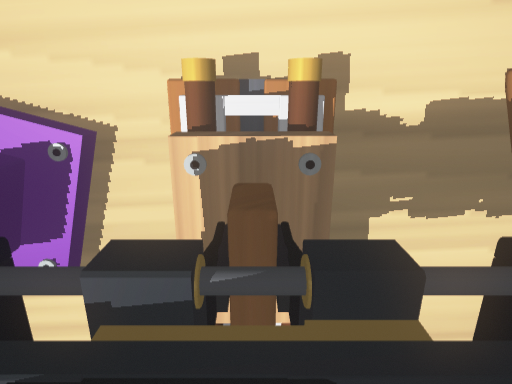

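View pics/s8z.png

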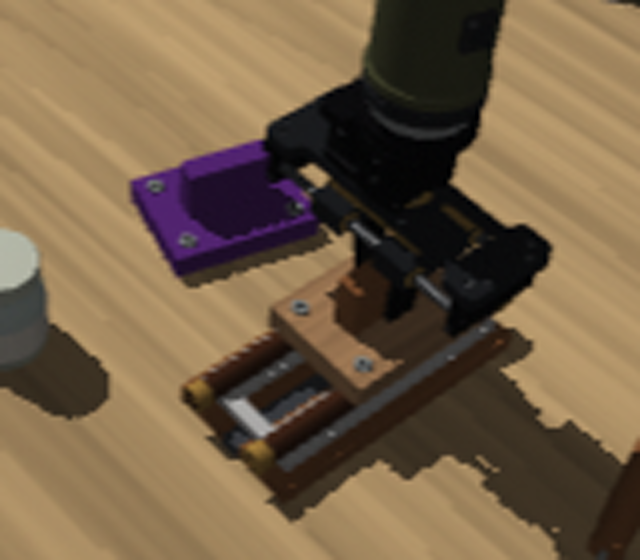

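```bash
python3 -c "
from cell import sign_off
print(sign_off())"
```

```text
the job is handed in; nothing more can be done
None
```

The cover is seated on the locating pin and pressed down to the bed's stop, with the gripper still holding it. I handed the job in at about 13.7 s.

**What I did:** I picked the wooden cover up by its bar and laid it along the jig, about 19 mm to one side of the pin. I then slid it along the slot. The upward force on the tool fell from about +0.5 N back to the cover's hanging weight, about −2.3 N. After that I lowered it over the pin on to the rods and pressed.

**Last checks:**
- **Pin in the hole:** the underside came down to about 48 mm above the bench with no added force. That is lower than the pin's top can be pushed (51 mm), so the pin must be in the hole.
- **Bed down:** the tool moved about 6 mm after touching the rods, then stopped at z = 74.3 mm. The push then rose from 9 to about 15 N without further movement, against roughly 8.5 N needed at the stop. I inferred the bed position from this, because it is not reported directly.
- **Level and held:** the tool was within 0.1° of vertical. The grip was set to 60 N on the 22 mm bar, and the readings stayed steady for the last half second.
- **Bystanders:** the arm's path stayed clear of the jar, paperweight and screwdriver. I did not measure their positions again at the end.

One reading was not ideal: a sideways force of about 6–7 N remained while pressing. It was steady and nothing was sliding, so I left it.

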